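# Hook out the curing tray of the grid mould

## Robot

A 6-joint arm with a two-finger parallel gripper is mounted at the origin on a cart in front of the work surface, level with it; the furniture and walls round the work are solid. World frame = base frame: x ahead of the robot, y to its left, z up, the work surface at z = 0. Lengths are in m, angles in rad, forces in N, time in s.
With the tool pointing down it reaches from about 0.4 to 0.825 m from the base axis. Payload 7 kg.
Tool frame: the origin (TCP) lies at the centre of the arm's flange, where the gripper is bolted on; the fingertips stand 178 mm ahead of it and the grasp point (between the pads) lies 159 mm ahead of it; z points along the fingers, y is the direction in which the jaws open and shut (so a half turn about z gives the same grasp; the last joint's range is limited). The gripper opens to 88 mm and grips with 3 to 60 N. Pads are 19 mm wide; open, the fingers measure 130 mm over their backs; the gripper's body (78 mm by 193 mm) begins 47 mm behind the grasp point.
Start: joints at [1.587, 0.359, 0.012, 0, -1.224, -0.288], TCP at [0.181, 0.65, 0.405] pointing down, gripper open.
Joint ranges: [-3.07, 3.07], [-1.43, 2.12], [-1.02, 1.25], [-3.03, 1.67], [-3.05, -0], [-3.03, 3.03]. Speed limits (rad/s): [2.39, 2.39, 3.01, 3.14, 3.14, 3.14].

## Interface

Orientations are given as [roll, pitch, yaw] about the fixed x, y, z axes, in that order (R = Rz(yaw) Ry(pitch) Rx(roll)).
In Python, from station import * gives the robot as it stands.
- The arm moves only by the tool send_rows, never from a script. Its argument "motion" is a list of rows, each an object with "offset": the shift along the tool's x, y, z in cm, a list of three; "turn": the turn about the tool's z in degrees. In form: [{"offset": [x, y, z], "turn": turn}, ...]. A call has 1 to 8 rows; each row is the pose to reach, as a shift and turn from the pose commanded when the call began, along the tool's axes at that moment; what a row does not reach only later rows make up. A row lasts 1/10 s, in which the tool goes at most 50 mm and 8.59 degrees, less where a joint would pass 70% of its speed; a pose out of reach is approached as far as the arm can. A call with a gripper value outside its range is refused whole. "hand" is the opening, from -1 (shut) to 1 (fully open), set as the call begins (left out, the last holds). The fingers move at their own pace and stop on an object; "squeeze" is the grip in N (left out, the last holds). Time passes only in rows, so rows that repeat a pose let the fingers close. It gives the time, the measured TCP pose, the force and the opening at its end, in the units of the state.
- get_state(): the state, without advancing time (a new reading comes with each control period).
- grab_frame(name): name is "scene" or "top" or "wrist"; returns a dict with "frame" (480x640x3 uint8, blue, green, red), "range_z" (480x640 float32, m along the optical axis (not along the pixel's ray), 0 where there is no reading), "vertical_fov" (degrees; the focal length in pixels is half the picture's height over the tangent of half this angle, whatever the lens; pixels are square), "cx", "cy" (the principal point, pixels), "k1" (the pictures are not rectified: a ray, as slopes to the right and down, at radius r is drawn at 1 + k1 r^2 times it, then the intrinsics apply), "cam_to_world" (4x4, takes a point from camera to world coordinates). Camera axes: x right, y up, looking along -z (the intrinsics and any distortion apply to the point x, -y, -z); pixel columns grow to the right and rows downward; lengths in m; the calibration is good to about 2 mm. A picture is of the moment at which its call begins.
- job_done(): hands the job in, once; it reports no verdict.
The state is a dict: "t": time; "q": joint angles; "qd": joint speeds; "joint_efforts": joint torques, N m; "eef_pos": TCP position; "ee_rot": TCP orientation; "force": force on the tool from outside, world axes, zero at the start; "moment": the same for the moment, N m; "width": finger opening in m.
Only numpy, scipy, OpenCV 4.12 (cv2) and the standard library are available. Lean on these libraries where they do the work, as an engineer would, in place of code of your own. Each camera call takes 0.05 s, during which the arm holds its last target. There are 200 camera calls.

## Task

Take the hook and with it pull out, by the finger hole in its front tongue, the tray of the wide curing case (the one with the square nine-cell mould under its clear lid), all the way to its stop. Leave the narrow case's tray as it is and do not touch either case with the gripper. Then stand the hook back on the table on its flat underside, clear of the cases and trays, and let go.

Things in the scene. Friction and masses are not known exactly. Their poses are not given: they have to be found in the camera images.
- hook: Loose draw hook, 90 g: a wooden block handle 70 mm long (x), 24 mm wide (y), 40 mm high (z), standing on its flat underside, with a 6 mm thick steel wire that leaves the front (+x) end 34 mm above the underside, runs level to x = 80 mm and there bends down. Origin: centre of the handle's underside; x points along the handle towards the hook, z up. Grip the handle across its 24 mm width.
- hook_tip (a point): Lower end of the hook's downturned wire: 77 mm ahead (+x) of the handle's centre and 5 mm above the level of its underside. Straight above it the wire's level part has its lower side 31 mm above the underside, so 26 mm of the downturned end is free.
- grid_case: Wide curing case, fixed: plywood box with a clear lid, 180 mm wide (y), 165 mm deep (x), 74 mm high, with the white square nine-cell mould in its tray. Origin: centre of its underside; -x is the front, the direction in which its tray slides out.
- grid_hole (a point): Centre of the finger hole in the wide case's tray tongue, at the tongue's top face, 43 mm above the table; moves with the tray. Its axes are parallel to the case's. The hole is round, upright, 24 mm across and goes right through the 5 mm thick level aluminium tongue (50 mm wide), free space beneath. The tongue sticks out 48 mm ahead of the case's front face with the tray shut; the hole's centre is 29 mm ahead of that face.
- grid_tray (a joint): How far the wide case's tray is out, m: 0 shut, 0.09 at its stop. Slides with about 1.5 N of friction and stays where it is left.
- strip_case: Narrow curing case, fixed, of the same make: 90 mm wide, 165 mm deep, 74 mm high, with a long narrow mould in its tray. Origin and axes as for the wide case. May stand left or right of the wide case.
- strip_hole (a point): Centre of the finger hole in the narrow case's tray tongue, like the other; this tray is to be left as it is.

How it is judged:
By the outcome, as a careful person would: the job done as asked, in the order asked, and still so for the second after the job is handed in, with the robot touching nothing.
It also fails if it takes over 51 s, if anything falls off the work surface, if the arm or the gripper's body presses on something with over 40 N, if the wrist force passes 120 N, or if a joint passes its speed limit or range.

## Working session

There is one attempt and no reset: what is moved stays moved. The work goes in short steps, Python scripts to look and compute and a tool call to move; the robot and the scene stay as the last step left them, time stands still between calls to the robot, and variables do not carry over. Pictures are saved under pics/ and viewed, about 8 in all and at most 12, crops included, and the job is handed in when it is done.

Besides the shell and the picture viewer there is one more tool, called after "Request:" in YAML: its name, and indented under it one key for each argument. send_rows: Moves the arm, as the interface text tells. Its arguments: {"type":"object","properties":{"motion":{"type":"array"},"hand":{"type":"number"},"squeeze":{"type":"number"}},"required":["motion"]}

```bash
mkdir -p pics; cat > h.py <<'E'
import numpy as np, cv2
from station import *
def f(d): return 240/np.tan(np.radians(d["vertical_fov"])/2)
def cloud(d):
    K=np.array([[f(d),0,d["cx"]],[0,f(d),d["cy"]],[0,0,1]])
    v,u=np.mgrid[:480,:640]
    return rays(d,np.stack([u,v],-1).reshape(-1,2)).reshape(480,640,3)
def rays(d,uv):
    p=(np.asarray(uv,float)-[d["cx"],d["cy"]])/f(d); q=p.copy()
    for _ in range(20): q=p/(1+d["k1"]*(q**2).sum(1,keepdims=True))
    return np.c_[q[:,0],-q[:,1],-np.ones(len(q))]
def world(d):
    T=np.array(d["cam_to_world"]); r=cloud(d)*d["range_z"][...,None]
    return r@T[:3,:3].T+T[:3,3]
def plane(d,uv,z):
    T=np.array(d["cam_to_world"]); r=rays(d,uv)@T[:3,:3].T
    return T[:3,3]+r*((z-T[2,3])/r[:,2])[:,None]
E
python3 - <<'E'
from h import *
import pickle
s=get_state(); print(s)
for n in ("scene","top","wrist"):
    d=grab_frame(n); pickle.dump(d,open(n+".pkl","wb")); cv2.imwrite(f"pics/{n}0.png",d["frame"])
    print(n,f(d),d["cx"],d["cy"],d["k1"],np.round(d["cam_to_world"],3).tolist())
E
```

```text
{'t': 0.0, 'q': array([ 1.58708631e+00,  3.59404196e-01,  1.10827078e-02, -3.18646034e-04,
       -1.22411229e+00, -2.88091088e-01]), 'qd': array([-0.0003993 , -0.00042694,  0.00116254, -0.00132842,  0.00059725,
       -0.00010771]), 'joint_efforts': array([-1.53086468e-03, -5.82713270e+01,  2.93062896e+01,  6.99726686e+00,
        6.84000668e-03, -1.57679519e-04]), 'eef_pos': array([0.18117542, 0.6500413 , 0.40372731]), 'ee_rot': array([ 3.13993757e+00, -1.78073897e-04, -2.71909475e-01]), 'force': array([0.79729875, 0.01331521, 0.64628476]), 'moment': array([ 0.01496895, -0.00323282, -0.0177773 ]), 'width': 0.08747681982142984}
scene 538.4093322513711 317.4749701203649 239.54425130305128 -0.09245409344305726 [[-0.912, 0.214, -0.35, 0.297], [-0.41, -0.502, 0.761, 0.591], [-0.013, 0.838, 0.545, 0.517], [0.0, 0.0, 0.0, 1.0]]
top 543.0840064934192 319.4777786278586 238.51910966993282 -0.04499597219489985 [[-0.009, 0.987, -0.158, 0.456], [-1.0, -0.005, 0.028, -0.07], [0.027, 0.158, 0.987, 0.987], [0.0, 0.0, 0.0, 1.0]]
wrist 364.40660065452346 320.99168475669615 239.26146720710125 -0.038122594966725896 [[-0.269, 0.918, 0.291, 0.261], [-0.963, -0.257, -0.081, 0.629], [0.001, -0.302, 0.953, 0.383], [0.0, 0.0, 0.0, 1.0]]
```

View pics/top0.png

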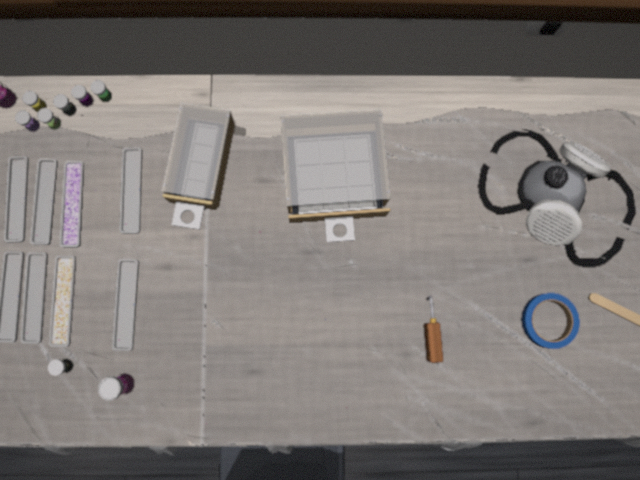

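View pics/scene0.png

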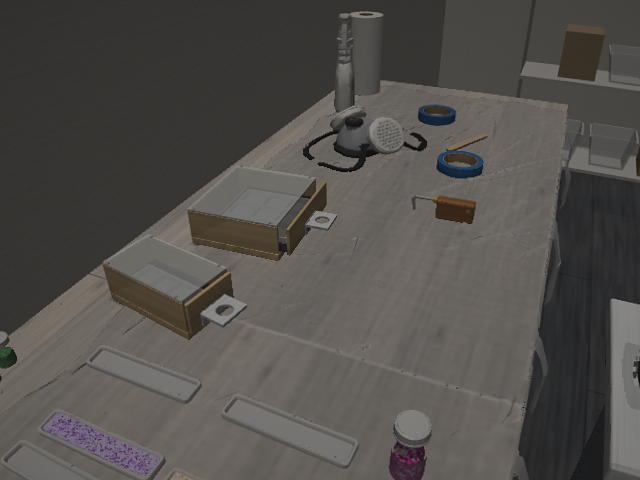

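The top view shows the wide case at about (336,165) with its hole at (340,230). The narrow case's hole is at (187,215), and the hook's handle is at (434,342) with its tip at (430,298). In the scene view, the wide tray already looks slightly open.

```bash
python3 - <<'E'
from h import *
import pickle
d=pickle.load(open("top.pkl","rb")); W=world(d); im=d["frame"]
hsv=cv2.cvtColor(im,cv2.COLOR_BGR2HSV)
m=cv2.inRange(hsv,(3,110,40),(18,255,255)); m[:,:400]=0;m[:,470:]=0;m[:300]=0;m[400:]=0
ys,xs=np.where(m>0); print("orange",len(xs),xs.min(),xs.max(),ys.min(),ys.max())
P=W[ys,xs]; print("z pct",np.percentile(P[:,2],[5,25,50,75,95]))
top=(m>0)&(W[...,2]>0.034); ys,xs=np.where(top)
pp=plane(d,np.c_[xs,ys],0.040)[:,:2].astype(np.float32)
r=cv2.minAreaRect(pp); print("handle top rect",r, "cloud",cv2.minAreaRect(W[ys,xs,:2].astype(np.float32)))
# wire: above-table points ahead
sub=W[290:325,415:450]; k=sub[...,2]>0.02; print("wire",np.round(sub[k],3)[:40].tolist())
for n,(x0,x1,y0,y1) in {"grid":(315,365,212,248),"strip":(165,212,200,235)}.items():
    g=W[y0:y1,x0:x1]; t=((abs(g[...,2]-0.043)<0.007)).astype(np.uint8)*255
    b=im[y0:y1,x0:x1].max(2); w=(b>140).astype(np.uint8)*255
    cs,h=cv2.findContours(w,cv2.RETR_CCOMP,cv2.CHAIN_APPROX_NONE)
    for c,hh in zip(cs,h[0]):
        a=cv2.contourArea(c)
        if a<40: continue
        q=plane(d,c[:,0]+[x0,y0],0.043)[:,:2].astype(np.float32)
        print(n,"inner" if hh[3]>=0 else "outer",a,cv2.minAreaRect(q),cv2.fitEllipse(q)[0:2])
    print(n,"depth z of tongue",np.median(g[...,2][(w>0)]))
# case tops
for n,(x0,x1,y0,y1) in {"grid":(270,400,100,222),"strip":(155,240,98,210)}.items():
    g=W[y0:y1,x0:x1]; k=(g[...,2]>0.066)&(g[...,2]<0.09); print(n,"top",k.sum(),cv2.minAreaRect(g[k][:,:2].astype(np.float32)))
big=np.vstack([cv2.resize(im[280:380,380:480],(600,600),interpolation=cv2.INTER_CUBIC)])
c2=cv2.resize(im[190:260,290:390],(800,560),interpolation=cv2.INTER_CUBIC); cv2.imwrite("pics/c1.png",cv2.hconcat([cv2.resize(big,(400,400)),cv2.resize(c2,(400,400))]))
print("table edge",plane(d,[[300,443]],0), "y right/left",plane(d,[[555,200],[120,300]],0))
E
```

```text
orange 566 425 441 322 361
z pct [0.02298241 0.03779146 0.03986083 0.04114982 0.04309823]
handle top rect ((0.42597082257270813, -0.29429739713668823), (0.0671328455209732, 0.022463025525212288), 3.507493019104004) cloud ((0.4241981506347656, -0.18831954896450043), (0.06674191355705261, 0.23483552038669586), 0.9930304288864136)
wire [[0.506, -0.29, 0.034], [0.507, -0.292, 0.031], [0.507, -0.294, 0.03], [0.505, -0.29, 0.026], [0.505, -0.29, 0.032], [0.505, -0.292, 0.033], [0.505, -0.293, 0.034], [0.503, -0.289, 0.027], [0.503, -0.289, 0.038], [0.503, -0.291, 0.035], [0.503, -0.292, 0.039], [0.503, -0.294, 0.037], [0.502, -0.29, 0.024], [0.501, -0.289, 0.035], [0.501, -0.291, 0.036], [0.501, -0.293, 0.036], [0.501, -0.294, 0.04], [0.499, -0.29, 0.038], [0.499, -0.292, 0.037], [0.499, -0.293, 0.04], [0.498, -0.291, 0.036], [0.498, -0.293, 0.036], [0.498, -0.294, 0.035], [0.496, -0.291, 0.036], [0.496, -0.292, 0.037], [0.496, -0.293, 0.04], [0.494, -0.29, 0.039], [0.494, -0.292, 0.038], [0.494, -0.293, 0.039], [0.456, -0.07, 0.987], [0.492, -0.291, 0.034], [0.492, -0.292, 0.037], [0.492,
[... 601 characters left out ...]
242649078))
grid depth z of tongue 0.003155036164300351
strip outer 1327.0 ((0.6464807391166687, 0.13465553522109985), (0.08323603123426437, 0.06116067245602608), 89.7264633178711) ((0.6422276496887207, 0.137798011302948), (0.06057358905673027, 0.09818390011787415))
strip depth z of tongue 0.0027223430081054767
grid top 9718 ((0.7379677295684814, -0.12519967555999756), (0.18800248205661774, 0.18067391216754913), 3.8063623905181885)
strip top 4864 ((0.7556833624839783, 0.11772602796554565), (0.09059026092290878, 0.17361490428447723), 80.60362243652344)
table edge [[ 0.25244386 -0.06125266  0.        ]] y right/left [[ 0.68566715 -0.54733441  0.        ]
 [ 0.50317363  0.26203641  0.        ]]
```

View pics/c1.png

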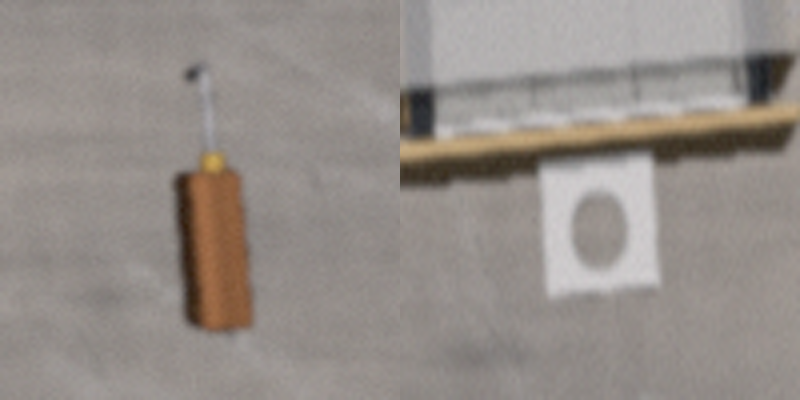

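The crop shows the handle, the wire with its tip, and the tongue with its hole, all clearly. Next I'll refine the hole, the case yaw and the handle using both views.

```bash
cat > meas.py <<'E'
from h import *
def hole(d,box):
    x0,x1,y0,y1=box; im=cv2.resize(d["frame"][y0:y1,x0:x1],None,fx=8,fy=8,interpolation=cv2.INTER_CUBIC)
    b=im.max(2); b=cv2.GaussianBlur(b,(9,9),0)
    out=[]
    th=(int(b.max())+int(np.median(b)))/2 if 0 else 0.5*(np.percentile(b,99)+np.percentile(b,30))
    cs,h=cv2.findContours((b>th).astype(np.uint8)*255,cv2.RETR_CCOMP,cv2.CHAIN_APPROX_NONE)
    for c,hh in zip(cs,h[0]):
        if cv2.contourArea(c)<2500: continue
        uv=(c[:,0]+.5)/8-.5+[x0,y0]; q=plane(d,uv,0.043)[:,:2].astype(np.float32)
        if hh[3]>=0: e=cv2.fitEllipse(q); out.append(("hole",np.round(e[0],4),np.round(e[1],4)))
        else: r=cv2.minAreaRect(q); out.append(("outer",np.round(r[0],4),np.round(r[1],4),round(r[2],2)))
    return th,out
E
python3 - <<'E'
from meas import *
import pickle
d=pickle.load(open("top.pkl","rb")); s=pickle.load(open("scene.pkl","rb"))
print("top",hole(d,(320,360,219,246))); print("topstrip",hole(d,(165,212,206,235)))
print("scene",hole(s,(306,340,206,236)))
# case front/back yaw: lid/front panel top edge from top view: tan wood panel
im=d["frame"]; hsv=cv2.cvtColor(im,cv2.COLOR_BGR2HSV)
m=cv2.inRange(hsv,(12,70,90),(30,255,255)); m[:190]=0;m[225:]=0;m[:,:280]=0;m[:,395:]=0
ys,xs=np.where(m>0); W=world(d); 
q=plane(d,np.c_[xs,ys],0.072)[:,:2].astype(np.float32); z=W[ys,xs,2]; print("panel z",np.percentile(z,[10,50,90])); q=q[z>.06]
print("panel",cv2.minAreaRect(q)); l=cv2.fitLine(q,cv2.DIST_HUBER,0,.01,.01).ravel(); print("dir deg",np.degrees(np.arctan2(l[1],l[0]))%180-90,l[2:])
# handle in both views
for n,D,bx in (("top",d,(400,470,310,370)),("scene",s,(405,485,185,230))):
    W=world(D);h=cv2.cvtColor(D["frame"],cv2.COLOR_BGR2HSV);m=cv2.inRange(h,(3,110,40),(18,255,255))>0
    k=np.zeros_like(m);k[bx[2]:bx[3],bx[0]:bx[1]]=1
    k&=m&(W[...,2]>.036)&(W[...,2]<.046); ys,xs=np.where(k); q=plane(D,np.c_[xs,ys],.04)[:,:2].astype(np.float32)
    print(n,len(q),cv2.minAreaRect(q), q.mean(0)); l=cv2.fitLine(q,cv2.DIST_L2,0,.01,.01).ravel(); print(np.degrees(np.arctan(l[1]/l[0])))
E
```

```text
top (np.float64(178.5), [('outer', array([ 0.6229, -0.1329]), array([0.0399, 0.05  ]), 3.42), ('hole', array([ 0.6222, -0.1325]), array([0.0257, 0.0261]))])
topstrip (np.float64(179.5), [('outer', array([0.6493, 0.1363]), array([0.0494, 0.0406]), 80.99), ('hole', array([0.648 , 0.1364]), array([0.0259, 0.0265]))])
scene (np.float64(122.0), [('outer', array([ 0.6225, -0.1324]), array([0.0394, 0.0515]), 3.68), ('hole', array([ 0.6211, -0.1311]), array([0.0255, 0.0262]))])
panel z [0.06513295 0.06932599 0.0722457 ]
panel ((0.6465485692024231, -0.13089174032211304), (0.007077920250594616, 0.1731874793767929), 3.8809783458709717)
dir deg 3.8572998 [ 0.64595824 -0.12900333]
top 464 ((0.4259949326515198, -0.2946905493736267), (0.0671328455209732, 0.0216752290725708), 3.507493019104004) [ 0.42565283 -0.2946633 ]
2.6043882
scene 250 ((0.42366528511047363, -0.28767189383506775), (0.06814275681972504, 0.027456222102046013), 3.088038921356201) [ 0.42292887 -0.28853434]
2.1296968
```

```bash
cat > go.py <<'E'
import sys
from h import *
from scipy.spatial.transform import Rotation as R
# usage: go.py x y z yaw_deg : offset(cm)/turn from the present measured pose
x,y,z,yw=map(float,sys.argv[1:5]); s=get_state()
r=R.from_euler("xyz",s["ee_rot"]); print("off cm",np.round(r.inv().apply(np.array([x,y,z])-s["eef_pos"])*100,2),"turn",round(np.degrees(s["ee_rot"][2])-yw,2),"q",np.round(s["q"],2))
E
python3 go.py 0.48 0.22 0.36 -5
```

```text
off cm [40.33 33.4   4.44] turn -10.58 q [ 1.59  0.36  0.01 -0.   -1.22 -0.29]
```

Request:
send_rows:
  motion:
    - {"offset":[40.3,33.4,4],"turn":-10.6}
    - {"offset":[40.3,33.4,4],"turn":-10.6}
    - {"offset":[40.3,33.4,4],"turn":-10.6}
    - {"offset":[40.3,33.4,4],"turn":-10.6}
    - {"offset":[40.3,33.4,4],"turn":-10.6}
    - {"offset":[40.3,33.4,4],"turn":-10.6}
    - {"offset":[40.3,33.4,4],"turn":-10.6}
    - {"offset":[40.3,33.4,4],"turn":-10.6}
  hand: 1
  squeeze: 40

```text
t: 0.95
eef_pos: [0.4093, 0.3207, 0.3742]
ee_rot: [-3.141, -0.0, -0.086]
force: [1.0, 0.4, -0.1]
width: 0.0875
```

```bash
python3 go.py 0.47 -0.1 0.33 3
```

```text
off cm [ 9.67 41.39  4.41] turn -7.95 q [ 1.04  0.13 -0.37  0.   -1.07  0.44]
```

Request:
send_rows:
  motion:
    - {"offset":[9.7,41.4,4.4],"turn":-8}
    - {"offset":[9.7,41.4,4.4],"turn":-8}
    - {"offset":[9.7,41.4,4.4],"turn":-8}
    - {"offset":[9.7,41.4,4.4],"turn":-8}
    - {"offset":[9.7,41.4,4.4],"turn":-8}
    - {"offset":[9.7,41.4,4.4],"turn":-8}
    - {"offset":[9.7,41.4,4.4],"turn":-8}
    - {"offset":[9.7,41.4,4.4],"turn":-8}

```text
t: 1.75
eef_pos: [0.4653, -0.0732, 0.3331]
ee_rot: [-3.141, -0.001, 0.053]
force: [2.4, 1.5, 0.2]
width: 0.0877
```

```bash
python3 go.py 0.4255 -0.294 0.29 3
```

```text
off cm [-5.15 21.84  4.3 ] turn 0.05 q [ 0.26  0.08 -0.53  0.   -0.96  1.36]
```

Request:
send_rows:
  motion:
    - {"offset":[-5,19.4,4],"turn":0}
    - {"offset":[-5,19.4,4],"turn":0}
    - {"offset":[-5,19.4,4],"turn":0}
    - {"offset":[-5,19.4,4],"turn":0}
    - {"offset":[-5,19.4,4],"turn":0}
    - {"offset":[-5,19.4,4],"turn":0}
    - {"offset":[-5,19.4,4],"turn":0}
    - {"offset":[-5,19.4,4],"turn":0}

```text
t: 2.55
eef_pos: [0.4264, -0.2666, 0.2934]
ee_rot: [3.141, -0.001, 0.055]
force: [-0.1, 0.2, 0.5]
width: 0.0879
```

```bash
python3 - <<'E'
from h import *
d=grab_frame("wrist"); cv2.imwrite("pics/w1.png",d["frame"]); W=world(d)
h=cv2.cvtColor(d["frame"],cv2.COLOR_BGR2HSV);m=cv2.inRange(h,(3,110,40),(18,255,255))>0
k=m&(W[...,2]>.035)&(W[...,2]<.046)&(np.hypot(W[...,0]-.4255,W[...,1]+.294)<.06); ys,xs=np.where(k); q=plane(d,np.c_[xs,ys],.04)[:,:2].astype(np.float32)
if len(q): print(len(q),cv2.minAreaRect(q),q.mean(0))
E
python3 go.py 0.4255 -0.294 0.29 3
```

```text
920 ((0.4299773573875427, -0.29246512055397034), (0.07348880171775818, 0.021228840574622154), 2.9090137481689453) [ 0.43125597 -0.2926928 ]
off cm [-0.24  2.75  0.34] turn 0.14 q [-0.17  0.18 -0.51 -0.   -0.87  1.79]
```

View pics/w1.png

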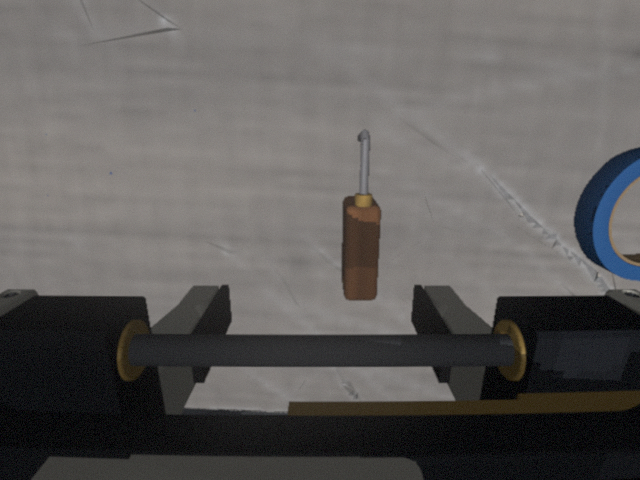

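The wrist view shows the handle at about (362,248), square to the jaws, and the rest of the area is clear. Next I'll move over it and descend.

Request:
send_rows:
  motion:
    - {"offset":[0,2.7,0.5],"turn":0}
    - {"offset":[0,2.7,3],"turn":0}
    - {"offset":[0,2.7,6],"turn":0}
    - {"offset":[0,2.7,8],"turn":0}
    - {"offset":[0,2.7,9.5],"turn":0}
    - {"offset":[0,2.7,9.5],"turn":0}
    - {"offset":[0,2.7,9.5],"turn":0}

```text
t: 3.3
eef_pos: [0.4279, -0.2939, 0.1985]
ee_rot: [3.141, 0.0, 0.055]
force: [-0.2, 0.5, 0.3]
width: 0.0875
```

```bash
python3 go.py 0.426 -0.293 0.185 3
```

```text
off cm [-0.19 -0.1   1.35] turn 0.12 q [-0.22  0.34 -0.58  0.   -0.65  1.85]
```

Request:
send_rows:
  motion:
    - {"offset":[-0.1,0,1.3],"turn":0}
    - {"offset":[-0.1,0,1.3],"turn":0}
    - {"offset":[-0.1,0,1.3],"turn":0}

```text
t: 3.6
eef_pos: [0.4268, -0.2944, 0.186]
ee_rot: [3.141, -0.001, 0.054]
force: [-0.2, 1.2, -0.1]
width: 0.0876
```

Request:
send_rows:
  motion:
    - {"offset":[0,0,0],"turn":0}
    - {"offset":[0,0,0],"turn":0}
    - {"offset":[0,0,0],"turn":0}
    - {"offset":[0,0,0],"turn":0}
    - {"offset":[0,0,0],"turn":0}
    - {"offset":[0,0,0],"turn":0}
    - {"offset":[0,0,0],"turn":0}
    - {"offset":[0,0,0],"turn":0}
  hand: -1
  squeeze: 40

```text
t: 4.4
eef_pos: [0.4263, -0.2946, 0.185]
ee_rot: [-3.142, 0.0, 0.053]
force: [-0.3, -0.7, 0.1]
width: 0.0296
```

Request:
send_rows:
  motion:
    - {"offset":[0,0,0],"turn":0}
    - {"offset":[0,0,0],"turn":0}
    - {"offset":[0,0,-1],"turn":0}
    - {"offset":[0,0,-4],"turn":0}
    - {"offset":[0,0,-8],"turn":0}
    - {"offset":[0,0,-9],"turn":0}
    - {"offset":[0,0,-9],"turn":0}
    - {"offset":[0,0,-9],"turn":0}

```text
t: 5.2
eef_pos: [0.4258, -0.2944, 0.2748]
ee_rot: [-3.141, -0.0, 0.052]
force: [-0.2, 0.2, -1.3]
width: 0.024
```

```bash
cat > hk.py <<'E'
from h import *
# hook handle and wire top points, expressed in the tool frame
from scipy.spatial.transform import Rotation as R
import sys
s=get_state(); r=R.from_euler("xyz",s["ee_rot"]); zt=s["eef_pos"][2]-0.159+0.014 
g=s["eef_pos"]-[0,0,.145]
print("t",s["t"],"tcp",np.round(s["eef_pos"],4),np.degrees(s["ee_rot"]).round(2),"F",np.round(s["force"],1),"w",s["width"])
for n in ("top","wrist","scene"):
    d=grab_frame(n); cv2.imwrite(f"pics/{n}_{s['t']:.1f}.png",d["frame"]); W=world(d); L=(W-s["eef_pos"])@r.as_matrix()
    # wire: 37..80 mm ahead, |y|<15 mm, tool z 0.13-0.16
    k=(L[...,0]>.045)&(L[...,0]<.11)&(abs(L[...,1])<.02)&(L[...,2]>.125)&(L[...,2]<.19)&(d["range_z"]>0)
    q=L[k]
    if len(q)>5:
        a=np.polyfit(q[:,0],q[:,1],1); k2=q[:,2]<.16; b=np.polyfit(q[k2][:,0],q[k2][:,2],1)
        print(n,len(q),"x max %.4f y at .077 %.4f slope %.1f deg; z at .06 %.4f slope %.1f deg"%(np.percentile(q[:,0],98),np.polyval(a,.077),np.degrees(a[0]),np.polyval(b,.06),np.degrees(b[0])))
E
python3 hk.py
```

```text
t 5.2 tcp [ 0.4258 -0.2944  0.2748] [-1.7998e+02 -1.0000e-02  3.0100e+00] F [-0.2  0.2 -1.3] w 0.023982588704636366
wrist 1623 x max 0.0799 y at .077 -0.0016 slope 0.2 deg; z at .06 0.1503 slope 3.9 deg
scene 98 x max 0.0790 y at .077 -0.0026 slope -0.2 deg; z at .06 0.1520 slope 4.5 deg
```

```bash
python3 - <<'E'
from h import *
from scipy.spatial.transform import Rotation as R
s=get_state(); r=R.from_euler("xyz",s["ee_rot"])
for n in ("wrist","scene"):
    d=grab_frame(n); W=world(d); L=(W-s["eef_pos"])@r.as_matrix()
    for x in np.arange(.02,.084,.006):
        k=(abs(L[...,0]-x)<.003)&(abs(L[...,1])<.015)&(L[...,2]>.125)&(L[...,2]<.2)
        q=L[k]
        if len(q)>2: print(n,round(x,3),len(q),"z pct10/50/90",np.percentile(q[:,2],[10,50,90]).round(4),"y",np.median(q[:,1]).round(4))
    c=d["frame"][140:380,230:470] if n=="wrist" else None
    if n=="scene":
        T=np.array(d["cam_to_world"]); p=(s["eef_pos"]+[0.04,0,-.15]-T[:3,3])@T[:3,:3]; u=int(d["cx"]+f(d)*p[0]/-p[2]); v=int(d["cy"]+f(d)*p[1]/p[2]); print(u,v)
        c=d["frame"][max(v-50,0):v+50,u-50:u+50]
    cv2.imwrite(f"pics/cc_{n}.png",cv2.resize(c,(400,400),interpolation=cv2.INTER_CUBIC))
cv2.imwrite("pics/cc.png",cv2.hconcat([cv2.imread("pics/cc_wrist.png"),cv2.imread("pics/cc_scene.png")]))
E
```

```text
wrist 0.02 851 z pct10/50/90 [0.1451 0.1459 0.1471] y -0.0013
wrist 0.026 913 z pct10/50/90 [0.1451 0.1459 0.1471] y -0.0017
wrist 0.032 1480 z pct10/50/90 [0.1459 0.1483 0.1738] y -0.0013
wrist 0.038 573 z pct10/50/90 [0.1457 0.1473 0.1508] y -0.0017
wrist 0.044 243 z pct10/50/90 [0.1482 0.1493 0.1505] y -0.0013
wrist 0.05 256 z pct10/50/90 [0.1482 0.1493 0.1506] y -0.0015
wrist 0.056 278 z pct10/50/90 [0.1482 0.1493 0.1508] y -0.0017
wrist 0.062 277 z pct10/50/90 [0.1483 0.1493 0.1506] y -0.0017
wrist 0.068 278 z pct10/50/90 [0.1483 0.1493 0.1504] y -0.0016
wrist 0.074 289 z pct10/50/90 [0.1484 0.1496 0.151 ] y -0.0016
wrist 0.08 179 z pct10/50/90 [0.1511 0.153  0.1546] y -0.0013
scene 0.02 59 z pct10/50/90 [0.1497 0.1628 0.1771] y -0.012
scene 0.026 63 z pct10/50/90 [0.1485 0.1644 0.1789] y -0.0122
scene 0.032 45 z pct10/50/90 [0.1502 0.1632 0.1777] y -0.0108
scene 0.038 10 z pct10/50/90 [0.1493 0.151  0.1537] y -0.0063
scene 0.044 4 z pct10/50/90 [0.1505 0.1514 0.1517] y -0.0029
scene 0.05 8 z pct10/50/90 [0.1505 0.1515 0.1525] y -0.0028
scene 0.056 12 z pct10/50/90 [0.1473 0.1499 0.1516] y -0.0034
scene 0.062 10 z pct10/50/90 [0.1488 0.1501 0.1534] y -0.0015
scene 0.068 12 z pct10/50/90 [0.1474 0.1507 0.1526] y -0.0029
scene 0.074 33 z pct10/50/90 [0.1495 0.1606 0.1747] y -0.0023
scene 0.08 20 z pct10/50/90 [0.1536 0.1621 0.1731] y -0.0022
439 153
```

View pics/cc.png

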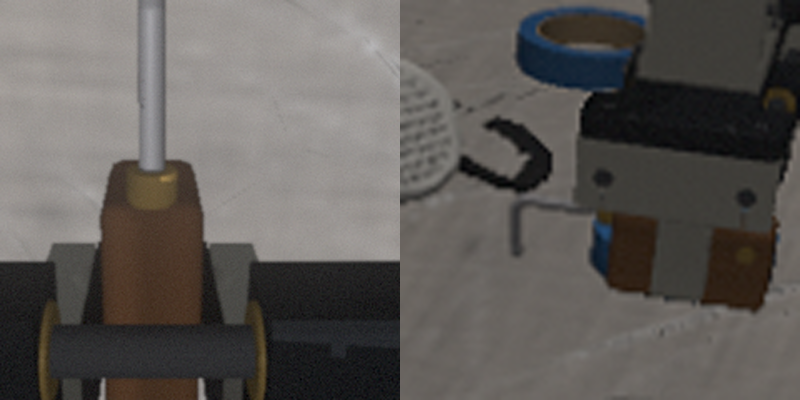

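The hook is held level: the wire is straight ahead in the wrist crop and its downturned end shows on the left in the scene crop. Next I'll move it above the hole.

```bash
python3 go.py 0.545 -0.137 0.275 3.6
```

```text
off cm [ 12.71 -15.1   -0.12] turn -0.57 q [-0.23  0.23 -0.5  -0.   -0.84  1.85]
```

Request:
send_rows:
  motion:
    - {"offset":[2.5,-3,0],"turn":-0.6}
    - {"offset":[5,-6,0],"turn":-0.6}
    - {"offset":[7.5,-9,0],"turn":-0.6}
    - {"offset":[10,-12,0],"turn":-0.6}
    - {"offset":[12.7,-15.1,0],"turn":-0.6}
    - {"offset":[12.7,-15.1,0],"turn":-0.6}
    - {"offset":[12.7,-15.1,0],"turn":-0.6}
    - {"offset":[12.7,-15.1,0],"turn":-0.6}

```text
t: 6.25
eef_pos: [0.5446, -0.1374, 0.2743]
ee_rot: [-3.142, 0.002, 0.063]
force: [-0.7, -0.5, -1.2]
width: 0.024
```

```bash
python3 go.py 0.545 -0.137 0.275 3.6; python3 - <<'E'
from meas import *
d=grab_frame("wrist"); cv2.imwrite("pics/w2.png",d["frame"])
s=get_state(); print(s["eef_pos"],np.degrees(s["ee_rot"]),s["force"])
E
```

```text
off cm [ 0.05 -0.04 -0.07] turn 0.01 q [ 0.1   0.29 -0.41 -0.   -0.87  1.53]
[ 0.54448981 -0.1376746   0.27453822] [-1.79998032e+02  7.01892160e-02  3.58321882e+00] [-0.63406115  0.21592833 -0.76932954]
```

View pics/w2.png

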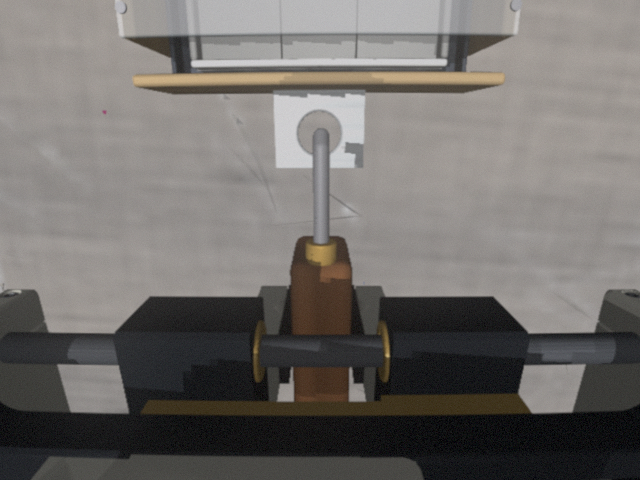

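The wrist view shows the wire end at (321,135), over the hole centred at about (320,132). Next I'll lower it gently.

Request:
send_rows:
  motion:
    - {"offset":[0,0,1.5],"turn":0}
    - {"offset":[0,0,3],"turn":0}
    - {"offset":[0,0,4],"turn":0}
    - {"offset":[0,0,4.5],"turn":0}
    - {"offset":[0,0,4.8],"turn":0}
    - {"offset":[0,0,5],"turn":0}
    - {"offset":[0,0,5.2],"turn":0}
    - {"offset":[0,0,5.4],"turn":0}

```text
t: 7.1
eef_pos: [0.5453, -0.1371, 0.2213]
ee_rot: [3.142, -0.001, 0.063]
force: [-0.4, 0.2, -0.6]
width: 0.0239
```

```bash
python3 go.py 0.545 -0.137 0.207 3.6; python3 -c "
from h import *
d=grab_frame('scene');cv2.imwrite('pics/s2.png',cv2.resize(d['frame'][150:270,240:400],(800,600),interpolation=cv2.INTER_CUBIC));d=grab_frame('wrist')
print(plane(d,[[320,132]],.043),get_state()['force'])"
```

```text
off cm [-0.03 -0.01  1.43] turn 0.03 q [ 0.1   0.36 -0.46  0.   -0.75  1.53]
[[ 0.62435494 -0.1302688   0.043     ]] [-0.199537    1.07175795 -1.16992222]
```

View pics/s2.png

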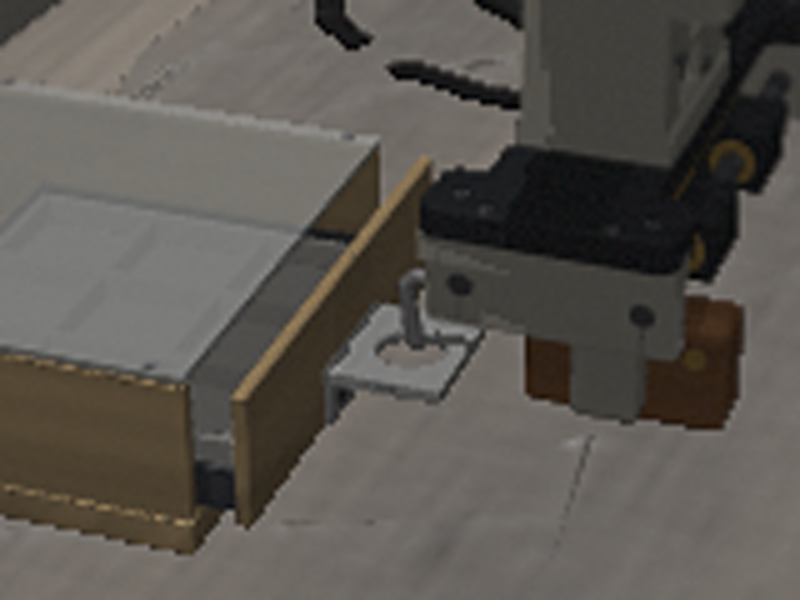

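The scene crop shows the tip at (415,345), inside the hole centred at about (412,348). The tray is already a little open. I'll lower to the working depth.

Request:
send_rows:
  motion:
    - {"offset":[0,0,0.3],"turn":0}
    - {"offset":[0,0,0.6],"turn":0}
    - {"offset":[0,0,0.9],"turn":0}
    - {"offset":[0,0,1.2],"turn":0}
    - {"offset":[0,0,1.4],"turn":0}
    - {"offset":[0,0,1.4],"turn":0}

```text
t: 7.8
eef_pos: [0.545, -0.1371, 0.2066]
ee_rot: [-3.142, 0.001, 0.063]
force: [-0.7, 0.3, -0.9]
width: 0.0238
```

Request:
send_rows:
  motion:
    - {"offset":[-0.5,0,0],"turn":0}
    - {"offset":[-1,0,0],"turn":0}
    - {"offset":[-1.5,0,0],"turn":0}
    - {"offset":[-2,0,0],"turn":0}
    - {"offset":[-2.5,0,0],"turn":0}
    - {"offset":[-3,0,0],"turn":0}
    - {"offset":[-3.5,0,0],"turn":0}
    - {"offset":[-4,0,0],"turn":0}

```text
t: 8.6
eef_pos: [0.5049, -0.1397, 0.2071]
ee_rot: [3.142, -0.0, 0.063]
force: [2.1, -0.5, -1.0]
width: 0.0238
```

```bash
python3 -c "
from meas import *
s=get_state();print(s['eef_pos'],s['force'],s['moment'])
d=grab_frame('scene');im=d['frame'];h=cv2.cvtColor(im,cv2.COLOR_BGR2HSV)
cv2.imwrite('pics/s3.png',cv2.resize(im[150:270,240:400],(800,600),interpolation=cv2.INTER_CUBIC))"
```

```text
[ 0.50487798 -0.13965883  0.20714102] [ 2.11035478 -0.49431826 -1.01768385] [-0.19863859 -0.59590853 -0.03914585]
```

View pics/s3.png

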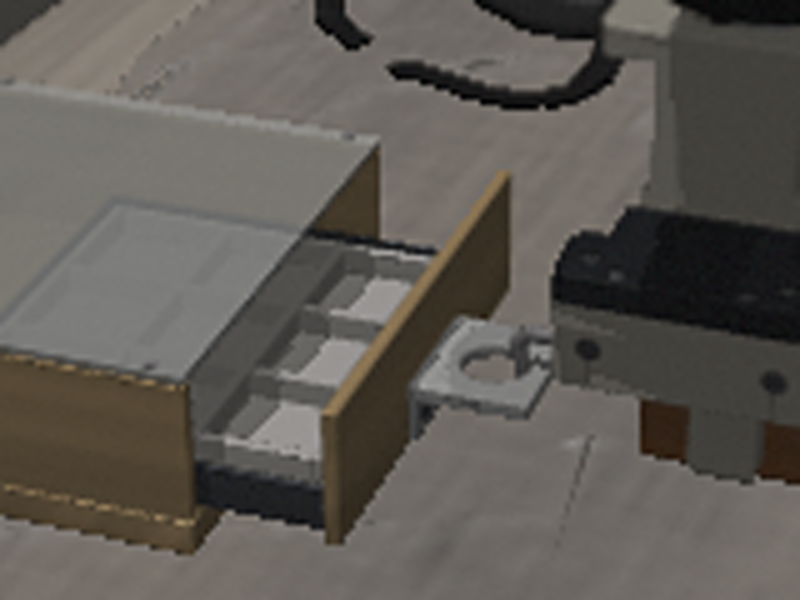

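The tray is coming out with the hook against the front rim of its hole (tongue at 485,365). I'll keep pulling.

Request:
send_rows:
  motion:
    - {"offset":[-0.5,0,0],"turn":0}
    - {"offset":[-1,0,0],"turn":0}
    - {"offset":[-1.5,0,0],"turn":0}
    - {"offset":[-2,0,0],"turn":0}
    - {"offset":[-2.4,0,0],"turn":0}
    - {"offset":[-2.7,0,0],"turn":0}
    - {"offset":[-3,0,0],"turn":0}

```text
t: 9.35
eef_pos: [0.4751, -0.1415, 0.207]
ee_rot: [3.142, -0.0, 0.063]
force: [1.8, 0.0, -0.4]
width: 0.024
```

Request:
send_rows:
  motion:
    - {"offset":[-0.2,0,0],"turn":0}
    - {"offset":[-0.4,0,0],"turn":0}
    - {"offset":[-0.6,0,0],"turn":0}
    - {"offset":[-0.8,0,0],"turn":0}
    - {"offset":[-1,0,0],"turn":0}

```text
t: 9.85
eef_pos: [0.4652, -0.1422, 0.207]
ee_rot: [3.142, -0.0, 0.063]
force: [2.1, -0.7, -0.0]
width: 0.0242
```

Request:
send_rows:
  motion:
    - {"offset":[-0.1,0,0],"turn":0}
    - {"offset":[-0.2,0,0],"turn":0}
    - {"offset":[-0.3,0,0],"turn":0}
    - {"offset":[-0.4,0,0],"turn":0}

```text
t: 10.25
eef_pos: [0.4613, -0.1424, 0.207]
ee_rot: [3.142, -0.0, 0.063]
force: [1.3, -0.5, -1.3]
width: 0.0238
```

Request:
send_rows:
  motion:
    - {"offset":[-0.1,0,0],"turn":0}
    - {"offset":[-0.2,0,0],"turn":0}
    - {"offset":[-0.3,0,0],"turn":0}
    - {"offset":[-0.4,0,0],"turn":0}

```text
t: 10.65
eef_pos: [0.4596, -0.1424, 0.2076]
ee_rot: [3.141, -0.006, 0.064]
force: [10.5, -0.1, -4.1]
width: 0.0238
```

The force has risen to 10 N, which means the tray is at its stop. I'll ease the tip to the middle of the hole and lift.

Request:
send_rows:
  motion:
    - {"offset":[0.3,0,0],"turn":0}
    - {"offset":[0.6,0,0],"turn":0}
    - {"offset":[0.9,0,0],"turn":0}
    - {"offset":[1.1,0,0],"turn":0}
    - {"offset":[1.1,0,0],"turn":0}

```text
t: 11.15
eef_pos: [0.4683, -0.142, 0.2068]
ee_rot: [3.142, 0.001, 0.063]
force: [-1.0, 0.7, -0.8]
width: 0.0236
```

Request:
send_rows:
  motion:
    - {"offset":[0,0,-0.5],"turn":0}
    - {"offset":[0,0,-1],"turn":0}
    - {"offset":[0,0,-2],"turn":0}
    - {"offset":[0,0,-3],"turn":0}
    - {"offset":[0,0,-4.5],"turn":0}
    - {"offset":[0,0,-6],"turn":0}
    - {"offset":[0,0,-7],"turn":0}
    - {"offset":[0,0,-7],"turn":0}

```text
t: 11.95
eef_pos: [0.4688, -0.142, 0.2789]
ee_rot: [3.141, -0.004, 0.064]
force: [0.4, 1.3, -1.1]
width: 0.0237
```

```bash
python3 go.py 0.4255 -0.30 0.275 3.0
```

```text
off cm [-5.32 15.5   0.38] turn 0.64 q [ 0.11  0.18 -0.56  0.   -0.83  1.53]
```

Request:
send_rows:
  motion:
    - {"offset":[-1,3,0],"turn":0.6}
    - {"offset":[-2,6,0],"turn":0.6}
    - {"offset":[-3,9,0],"turn":0.6}
    - {"offset":[-4,12,0],"turn":0.6}
    - {"offset":[-5.3,15.5,0],"turn":0.6}
    - {"offset":[-5.3,15.5,0],"turn":0.6}
    - {"offset":[-5.3,15.5,0],"turn":0.6}

```text
t: 12.65
eef_pos: [0.4246, -0.3006, 0.2763]
ee_rot: [-3.141, 0.001, 0.05]
force: [0.3, 1.0, -0.8]
width: 0.0239
```

```bash
python3 - <<'E'
from meas import *
from scipy.spatial.transform import Rotation as R
s=get_state(); r=R.from_euler("xyz",s["ee_rot"]); print(s["eef_pos"],s["ee_rot"])
d=grab_frame("wrist"); W=world(d); L=(W-s["eef_pos"])@r.as_matrix()
for x in (.02,.026,.05,.056,.062,.068):
    k=(abs(L[...,0]-x)<.003)&(abs(L[...,1])<.015)&(L[...,2]>.125)&(L[...,2]<.2); print(x,np.median(L[k][:,1:],axis=0).round(4))
d=grab_frame("top"); cv2.imwrite("pics/t3.png",d["frame"])
print(hole(d,(322,366,260,310)),hole(d,(165,212,206,235)))
E
```

```text
[ 0.42455907 -0.30062606  0.27630465] [-3.14104294e+00  1.09373365e-03  5.04314999e-02]
0.02 [-0.0014  0.146 ]
0.026 [-0.0014  0.1459]
0.05 [-0.0013  0.1492]
0.056 [-0.0017  0.1494]
0.062 [-0.0017  0.1492]
0.068 [-0.0015  0.1492]
(np.float64(104.0), [('outer', array([ 0.5085, -0.1382]), array([0.0802, 0.0281]), 81.93)]) (np.float64(206.5), [('outer', array([0.6497, 0.1363]), array([0.05  , 0.0417]), 80.88), ('hole', array([0.648 , 0.1365]), array([0.0254, 0.0259]))])
```

View pics/t3.png

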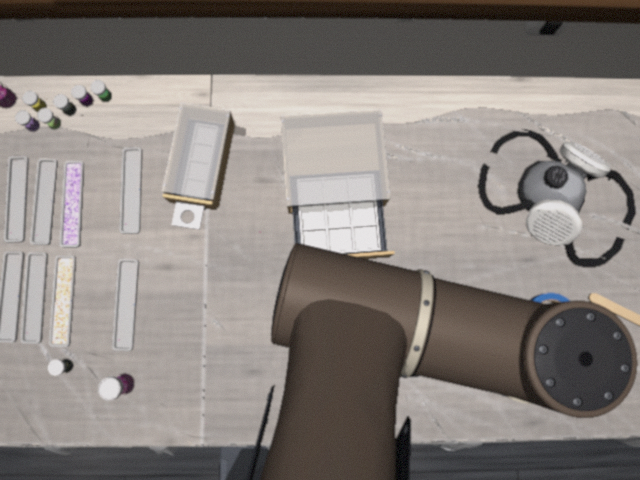

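The top view shows the tray drawn out with its mould visible at (340,228), and the narrow tray unchanged. The arm hides the tongue. The hook is still level in the grip, so I'll set it down.

Request:
send_rows:
  motion:
    - {"offset":[0,0,2],"turn":0}
    - {"offset":[0,0,5],"turn":0}
    - {"offset":[0,0,7.5],"turn":0}
    - {"offset":[0,0,8.4],"turn":0}
    - {"offset":[0,0,8.7],"turn":0}
    - {"offset":[0,0,8.9],"turn":0}
    - {"offset":[0,0,8.9],"turn":0}
    - {"offset":[0,0,8.9],"turn":0}

```text
t: 13.55
eef_pos: [0.4256, -0.3, 0.189]
ee_rot: [3.141, -0.002, 0.053]
force: [-0.7, -0.1, -0.5]
width: 0.0238
```

Request:
send_rows:
  motion:
    - {"offset":[0,0,0.1],"turn":0}
    - {"offset":[0,0,0.2],"turn":0}
    - {"offset":[0,0,0.3],"turn":0}
    - {"offset":[0,0,0.4],"turn":0}
    - {"offset":[0,0,0.4],"turn":0}

```text
t: 14.05
eef_pos: [0.4252, -0.3, 0.1849]
ee_rot: [3.141, -0.0, 0.053]
force: [-2.3, 1.9, 12.0]
width: 0.0239
```

Contact with the table reads 12 N upward. I'll back off half a millimetre and open.

Request:
send_rows:
  motion:
    - {"offset":[0,0,-0.05],"turn":0}
    - {"offset":[0,0,-0.05],"turn":0}

```text
t: 14.25
eef_pos: [0.4252, -0.3001, 0.1849]
ee_rot: [3.141, -0.0, 0.053]
force: [-2.1, 1.4, 7.1]
width: 0.024
```

Request:
send_rows:
  motion:
    - {"offset":[0,0,0],"turn":0}
    - {"offset":[0,0,0],"turn":0}
    - {"offset":[0,0,0],"turn":0}
    - {"offset":[0,0,0],"turn":0}
    - {"offset":[0,0,0],"turn":0}
    - {"offset":[0,0,0],"turn":0}
    - {"offset":[0,0,0],"turn":0}
    - {"offset":[0,0,0],"turn":0}
  hand: 0.6

```text
t: 15.05
eef_pos: [0.4252, -0.3, 0.1845]
ee_rot: [3.142, -0.0, 0.053]
force: [0.3, 0.0, 0.1]
width: 0.0699
```

Request:
send_rows:
  motion:
    - {"offset":[0,0,-1],"turn":0}
    - {"offset":[0,0,-3],"turn":0}
    - {"offset":[0,0,-6],"turn":0}
    - {"offset":[0,0,-10],"turn":0}
    - {"offset":[0,0,-14],"turn":0}
    - {"offset":[0,0,-16],"turn":0}
    - {"offset":[0,0,-16],"turn":0}

```text
t: 15.75
eef_pos: [0.4259, -0.3003, 0.349]
ee_rot: [3.139, -0.007, 0.053]
force: [-1.3, 0.3, -0.4]
width: 0.0702
```

Request:
send_rows:
  motion:
    - {"offset":[0,5,0],"turn":0}
    - {"offset":[0,10,0],"turn":0}
    - {"offset":[0,15,0],"turn":0}
    - {"offset":[0,20,0],"turn":0}
    - {"offset":[0,23,0],"turn":0}
    - {"offset":[0,23,0],"turn":0}
    - {"offset":[0,23,0],"turn":0}
    - {"offset":[0,23,0],"turn":0}

```text
t: 16.55
eef_pos: [0.4372, -0.5289, 0.3443]
ee_rot: [-3.141, 0.001, 0.053]
force: [0.3, 1.4, -0.1]
width: 0.0701
```

```bash
python3 - <<'E'
from meas import *
d=grab_frame("top"); s=grab_frame("scene"); cv2.imwrite("pics/f.png",cv2.hconcat([cv2.resize(d["frame"][80:400,150:470],(400,400)),cv2.resize(s["frame"][130:330,290:490],(400,400))]))
print(hole(d,(322,366,258,300)),hole(d,(165,212,206,235)))
print("scene",hole(s,(330,385,225,275)))
W=world(s);h=cv2.cvtColor(s["frame"],cv2.COLOR_BGR2HSV);m=cv2.inRange(h,(3,110,40),(18,255,255))>0
k=m&(np.hypot(W[...,0]-.425,W[...,1]+.3)<.06)&(W[...,2]<.06);print("hook z",np.percentile(W[k][:,2],[2,50,98]),k.sum())
E
```

```text
(np.float64(175.5), [('outer', array([ 0.5478, -0.1379]), array([0.0403, 0.0505]), 3.82), ('hole', array([ 0.5471, -0.1378]), array([0.0255, 0.0257]))]) (np.float64(180.0), [('outer', array([0.6496, 0.1363]), array([0.0494, 0.0407]), 80.82), ('hole', array([0.648 , 0.1365]), array([0.026 , 0.0266]))])
scene (np.float64(121.5), [('outer', array([ 0.5473, -0.1308]), array([0.04  , 0.0369]), 5.46), ('outer', array([ 0.5848, -0.1052]), array([0.0196, 0.0411]), 23.05)])
hook z [0.00423829 0.02660146 0.04192737] 823
```

View pics/f.png

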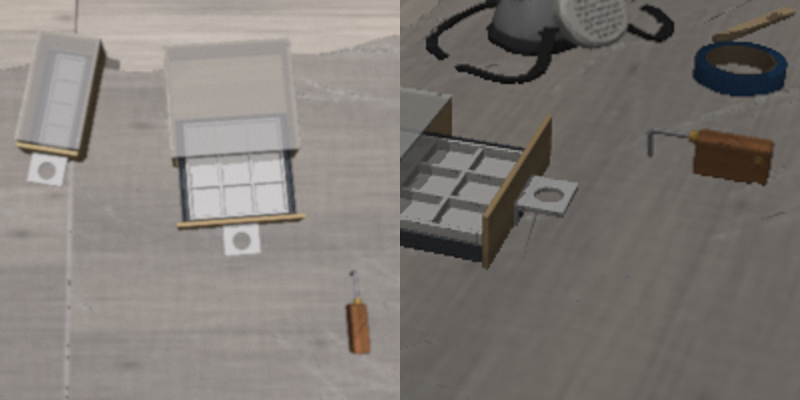

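The top view shows the wide tray fully drawn, with its hole now at crop (241,240). The hook stands upright at (358,325), and the narrow tray is unchanged.

The hole moved 75 mm. The case's first outline was 188 mm deep: 165 mm of case, about 8 mm of front panel and about 15 mm already open. Together that gives about 90 mm, which agrees with the force rise at the stop.

```bash
python3 -c "
from station import *
print(job_done(), get_state()['t'])"
```

```text
the job is handed in; nothing more can be done
the job is handed in; nothing more can be done
```

I pulled the wide case's tray out to its stop with the hook, stood the hook back on the table and let go. I handed the job in at about 16.7 s of the 51 s allowed.

- **Wide tray:** the pull held at about 2 N until the force jumped to 10.5 N and the arm stalled. The last top view put the hole 75 mm further out. With the roughly 15 mm the tray was already open (estimated from the case's outline), that matches the 90 mm stop.
- **Narrow tray:** it didn't move. Its hole measured (0.648, 0.136) m before and after.
- **Hook:** it stands upright on its underside at about (0.425, -0.300) m, with its top 40 mm up, clear of the cases and trays. The gripper is open and away from it.
- **Forces and contact:** the highest force I read was 12 N, when the hook touched the table. The gripper never came near either case.

**Checks that failed or disagreed:**
- My final hole measurement from the scene camera failed because its mask merged the tongue with other parts. The final hole position therefore rests on the top camera alone.
- The handle's sideways position differed by up to 7 mm between cameras before the grasp. The jaws still closed cleanly on it at 24 mm.

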